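Eject the used tip from a clamped pipette

ROBOT

A 6-joint arm with a two-finger parallel gripper is mounted at the origin on a cart in front of the work surface, level with it; the furniture and walls round the work are solid. World frame = base frame: x ahead of the robot, y to its left, z up, the work surface at z = 0. Lengths are in m, angles in rad, forces in N, time in s.
With the tool pointing down it reaches from about 0.425 to 0.95 m from the base axis. Payload 3.5 kg.
Tool frame: the origin (TCP) lies on the mounting face of the last link; the fingertips stand 173 mm ahead of it and the grasp point (between the pads) lies 155 mm ahead of it; z points along the fingers, x is the direction in which the jaws open and shut, and the axes are right-handed (so a half turn about z gives the same grasp; the last joint's range is limited). The gripper opens to 85 mm and grips with 20 to 120 N. Pads are 22 mm wide; open, the fingers measure 114 mm over their backs; the gripper's body (76 mm by 85 mm) begins 54 mm behind the grasp point. The pads swing forward as they close: fully open they stand 13 mm farther back than shut.
Start: joints at [1.001, 0.286, 1.577, -0, 1.279, -0.15], TCP at [0.275, 0.616, 0.405] pointing down, gripper open.
Joint ranges: [-2.77, 2.77], [-0.9, 2.22], [0.21, 2.48], [-1.53, 4.67], [0.24, 2.81], [-2.84, 2.84]. Speed limits (rad/s): [2.79, 2.79, 3.14, 3.14, 3.14, 3.14].

INTERFACE

Orientations are given as a unit quaternion [x, y, z, w].
In Python, from plant import get_state, read_camera, sign_off gives the robot as it stands.
- The arm moves only by the shell command python3 -m jog 'ROWS' [FORCE]. ROWS is JSON, a list of rows, each an object of numbers: "grip": the closure, from 0 (fully open) to 1 (shut); "x", "y", "z": the shift along the tool's x, y, z in mm; "rx", "ry", "rz": the turn, a rotation vector about the tool's x, y, z in degrees. A call has 1 to 8 rows; each row shifts and turns the commanded pose from where the row before left it, along the tool's axes as they then stand; what a row does not reach is not made up. A row lasts 1/12 s, in which the tool goes at most 41.7 mm and 7.16 degrees, less where a joint would pass 70% of its speed; a pose out of reach is approached as far as the arm can. A call with a gripper value outside its range is refused whole. The fingers move at their own pace and stop on an object; FORCE is the grip in N (left out, the last holds). Time passes only in rows, so rows that do not move let the fingers close. It gives the time, the measured TCP pose, the force and the opening at its end, in the units of the state.
- get_state(): the state, without advancing time (a new reading comes with each control period).
- read_camera(name): name is "scene" or "top"; returns a dict with "frame" (400x640x3 uint8, red, green, blue), "intrinsics" (3x3 intrinsics, pixels), "R" (3x3) and "t" (3): a world point X has camera coordinates R X + t. Camera axes: x right, y down, z forward; pixel columns grow to the right and rows downward; lengths in m; the calibration is good to about 2 mm. A picture is of the moment at which its call begins. There is no depth.
- sign_off(): hands the job in, once; it reports no verdict.
The state is a dict: "time": time; "qpos": joint angles; "dq": joint speeds; "joint_efforts": joint torques, N m; "eef_pos": TCP position; "tcp_rot": TCP orientation; "contact_force": force on the tool from outside, world axes, zero at the start; "wrist_torque": the same for the moment, N m; "opening": opening from 0.0 (shut) to 1.0 (fully open).
Only numpy, scipy, OpenCV 4.12 (cv2) and the standard library are available. Lean on these libraries where they do the work, as an engineer would, in place of code of your own. Each camera call takes 0.05 s, during which the arm holds its last target.

TASK

The repeat pipette clamped upright in the bench stand still carries its used yellow tip. Set the long steel waste tray flat on the worktop beneath the tip, then press the pipette's blue button straight down through the soft first stop and on against the stiffer second stop until the tip drops into the tray, pushing no harder than 25 N, and let the button come back up all the way. Do not touch the used tip, and leave the vial, the beaker and the dish as they stand.

Things in the scene. Friction and masses are not known exactly. Their poses are not given: they have to be found in the camera images.
- button_top (a point): centre of the top face of the pipette's blue push button (24 mm across, 11 mm thick), 301 mm above the worktop when up; it moves with the button. Pressing: a light spring (1.5 to 4.5 N) over 4 to 20 mm (set volume, cannot be seen) to the soft first stop; there the force steps up to 7 N and a second spring of 3 N/mm yields over 4 mm, to 19 N, then solid. It springs back up when released
- stand: fixed stand and pipette. Origin on the worktop on the pipette's vertical axis, z up; +x points to the column (12 mm rod, 265 mm high), 85 mm from the axis. White housing 35 mm across, 142 to 264 mm up. U-shaped base: two legs 10 mm high along x, 108 mm apart inside, from 38 mm in front of the axis (-x) to the crossbar, whose face is 62 mm behind it (+x)
- tip_center (a point): centre (half-way up) of the used tip: yellow, 48 mm long, 13 mm across, flange 20 mm across at its top, 10 g. It hangs point down on the pipette's axis, its point 92 mm above the worktop, round a short nozzle, its flange held in two claws. The claws open as the button's second spring yields and let the tip fall half-way along it, at about 13 to 14 N. z towards the flange
- tip: the same tip, by the centre of its pointed lower end; axes as for tip_center
- tray: waste tray: open stainless-steel trough, 170 mm long (its x), 60 mm wide (its y; 62 mm over the rolled rim), 42 mm high, walls and floor 2.5 mm, 0.15 kg, loose. Origin at the centre of its underside, z up. It goes flat on the worktop between the legs of the stand, its +x end towards the column
- tray_grip (a point): point on the tray's centre line 63 mm from its centre towards its -x end and 21 mm above its underside, where it can be gripped across its width; axes as the tray's. When gripped here, with tray_catch under the tip, the gripper stands 103 mm from the pipette's axis, clear of the pipette
- tray_catch (a point): point on the tray's inner floor 40 mm from its centre towards its +x end, to be brought under the tip; axes as the tray's
- vial_2: bystander: small sample vial with dark cap, 22 mm across, 59 mm high; origin at the centre of its underside
- petri_dish: bystander: glass dish 60 mm across, 16 mm high; origin at the centre of its underside
- beaker_2: bystander: glass beaker 46 x 50 mm, 56 mm high; origin at the centre of its underside

How it is judged:
By the outcome, as a careful person would: the job done as asked, in the order asked, and still so for the second after the job is handed in, with the robot touching nothing.
It also fails if it takes over 51 s, if anything falls off the work surface, if the arm or the gripper's body presses on something with over 40 N, if the wrist force passes 120 N, or if a joint passes its speed limit or range.

## Working session

There is one attempt and no reset: what is moved stays moved. The work goes in short steps, Python scripts to look and compute and a shell command to move; the robot and the scene stay as the last step left them, time stands still between calls to the robot, and variables do not carry over. Pictures are saved under pics/ and viewed, and the job is handed in when it is done.

```bash
ls; mkdir -p pics
python3 - <<'E'
from plant import get_state, read_camera
import cv2, numpy as np
print(get_state())
for n in("scene","top"):
    d=read_camera(n); cv2.imwrite(f"pics/{n}0.png",d["frame"][:,:,::-1]); print(n,d["intrinsics"],d["R"],d["t"])
    np.savez(f"{n}0.npz",**d)
E
```

```text
pics
{'time': 0.0, 'qpos': array([ 1.00099811e+00,  2.87164230e-01,  1.57819136e+00, -1.13113365e-05,
        1.27859110e+00, -1.49979111e-01]), 'dq': array([-5.82485703e-04, -6.17678220e-05, -3.34023683e-04, -3.57377214e-04,
       -1.55130500e-03, -4.74680622e-04]), 'joint_efforts': array([-5.13426003e-04, -4.05972290e+01, -2.92627001e+01, -1.51350309e-04,
        5.64822141e-03,  5.15706411e-07]), 'eef_pos': array([0.27494723, 0.61618308, 0.40333988]), 'tcp_rot': array([ 8.38925007e-01,  5.44245761e-01, -1.06982803e-03,  4.90787069e-04]), 'contact_force': array([0.02576443, 0.38407988, 0.07122156]), 'wrist_torque': array([-0.03949081, -0.0157028 ,  0.00675327]), 'opening': 0.999185171552029}
scene [[504.35068477   0.         320.26105938]
 [  0.         504.35068477 202.28189529]
 [  0.           0.           1.        ]] [[ 0.62934739 -0.77711339  0.00407974]
 [-0.42167519 -0.34589513 -0.83818053]
 [ 0.65277247  0.5257864  -0.54537763]] [-0.34501219  0.37539631  1.11822813]
top [[499.09981111   0.         316.7169206 ]
 [  0.         499.09981111 195.56934152]
 [  0.           0.           1.        ]] [[ 0.0270485  -0.99958999 -0.0093934 ]
 [-0.99779215 -0.02642728 -0.06092962]
 [ 0.0606564   0.01102072 -0.99809786]] [-0.0089559   0.55131138  1.55366543]
```

View pics/scene0.png

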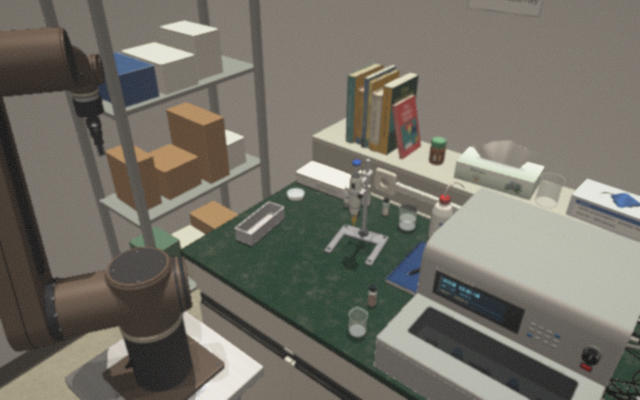

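View pics/top0.png

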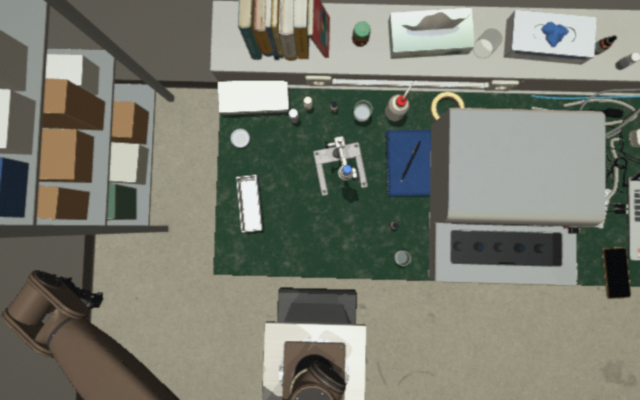

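The scene view shows the tray at about (261,222), the stand at (358,245), and the pipette with its blue button at (356,163). In the top view the tray is at (249,204), the button at (347,171) and the stand at (342,168). I'll zoom in for measurements.

```bash
cat > h.py <<'E'
import numpy as np, cv2
def load(n): 
    d=np.load(n); return {k:d[k] for k in d}
def ray(d,u,v):
    K,R,t=d["intrinsics"],d["R"],d["t"]
    return -R.T@t, R.T@np.linalg.solve(K,np.array([u,v,1.]))
def plane(d,u,v,z):
    c,r=ray(d,u,v); return c+r*(z-c[2])/r[2]
def proj(d,X):
    p=d["intrinsics"]@(d["R"]@np.asarray(X,float)+d["t"]); return p[:2]/p[2]
def tri(d1,p1,d2,p2):
    c1,r1=ray(d1,*p1); c2,r2=ray(d2,*p2)
    r1/=np.linalg.norm(r1); r2/=np.linalg.norm(r2)
    s=np.linalg.lstsq(np.stack([r1,-r2],1),c2-c1,rcond=None)[0]
    a=c1+s[0]*r1;b=c2+s[1]*r2
    return (a+b)/2,np.linalg.norm(a-b)
def crop(d,u0,v0,w,h,s,fn):
    im=d["frame"][v0:v0+h,u0:u0+w,::-1]
    cv2.imwrite(fn,cv2.resize(im,None,fx=s,fy=s,interpolation=cv2.INTER_CUBIC))
E
python3 - <<'E'
from h import *
T=load("top0.npz");S=load("scene0.npz")
crop(T,220,80,200,150,4,"pics/t1.png"); crop(S,220,140,200,150,4,"pics/s1.png")
for n,d,roi in(("T",T,(330,160,365,185)),("S",S,(340,150,372,240))):
    u0,v0,u1,v1=roi; f=d["frame"][v0:v1,u0:u1].astype(int)
    R,G,B=f[...,0],f[...,1],f[...,2]
    for nm,m in(("blue",(B>R+40)&(B>G+25)),("yel",(R>B+40)&(G>B+25))):
        ys,xs=np.nonzero(m); 
        if len(xs): print(n,nm,len(xs),xs.mean()+u0,ys.mean()+v0,xs.min()+u0,xs.max()+u0,ys.min()+v0,ys.max()+v0)
E
```

```text
T blue 67 346.910447761194 168.91044776119404 343 351 165 173
S blue 40 356.3 161.8 352 360 159 164
S yel 25 353.68 219.36 352 355 215 223
```

View pics/t1.png

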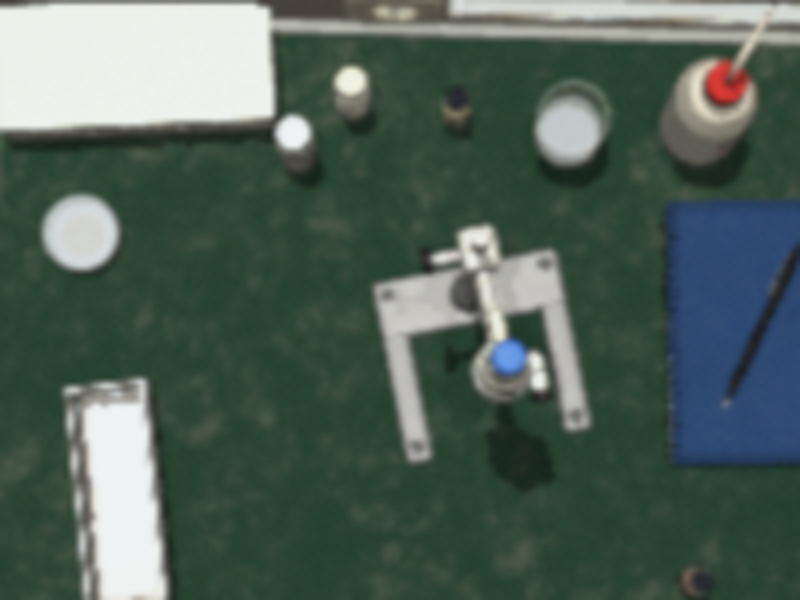

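View pics/s1.png

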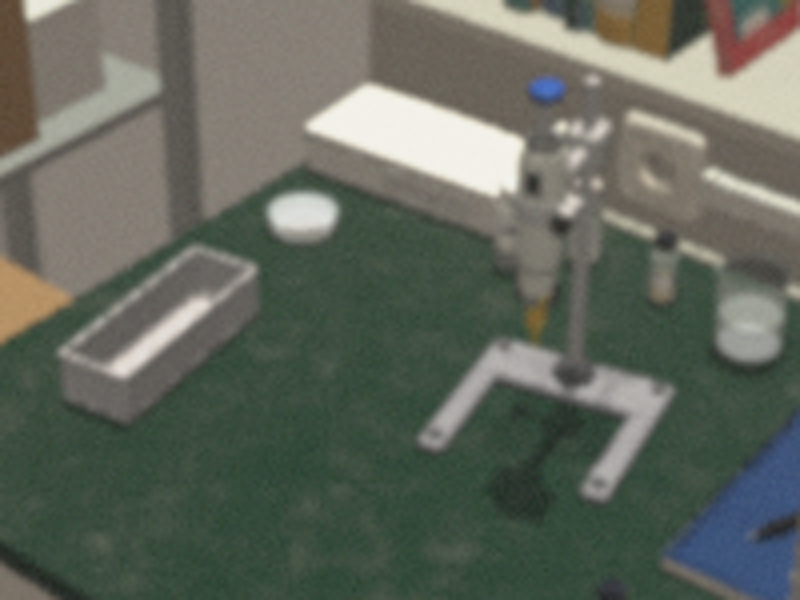

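Run:
```python
from h import *
T=load("top0.npz");S=load("scene0.npz")
print("button tri",tri(T,(346.9,168.9),S,(356.3,161.8)), "plane .301:",plane(T,346.9,168.9,.301),plane(S,356.3,161.8,.301))
print("tip S ray at z .116..", plane(S,353.7,219.4,.120))
f=T["frame"].astype(int); g=cv2.GaussianBlur(T["frame"],(3,3),0)
m=(f[...,0]>75).astype(np.uint8)
def comp(m,u,v):
    n,l=cv2.connectedComponents(m); return (l==l[v,u]).astype(np.uint8)
tr=comp(m,249,204); c=max(cv2.findContours(tr,0,2)[0],key=cv2.contourArea); r=cv2.minAreaRect(c); print("tray rect",r)
box=cv2.boxPoints(r); P=[plane(T,*p,.042)[:2] for p in box]; print(np.round(P,4)); print([np.linalg.norm(P[i]-P[i-1]) for i in range(4)])
crop(T,220,160,70,90,8,"pics/t2.png")
crop(S,225,190,80,60,10,"pics/s2.png")
crop(T,305,130,80,75,8,"pics/t3.png")
```

```text
button tri (array([ 0.60515711, -0.07326508,  0.29928   ]), np.float64(0.0005647459900787053)) plane .301: [ 0.60513226 -0.07340592  0.301     ] [ 0.60230532 -0.07486742  0.301     ]
tip S ray at z .116.. [ 0.60122268 -0.07631506  0.12      ]
tray rect ((248.54830932617188, 202.9952850341797), (57.046234130859375, 22.308719635009766), 84.42780303955078)
[[0.605  0.2621]
 [0.6135 0.1933]
 [0.438  0.1701]
 [0.4295 0.2385]]
[np.float64(0.1770188165073045), np.float64(0.06936910025447375), np.float64(0.17698737021120564), np.float64(0.06888142340223304)]
```

View pics/t2.png

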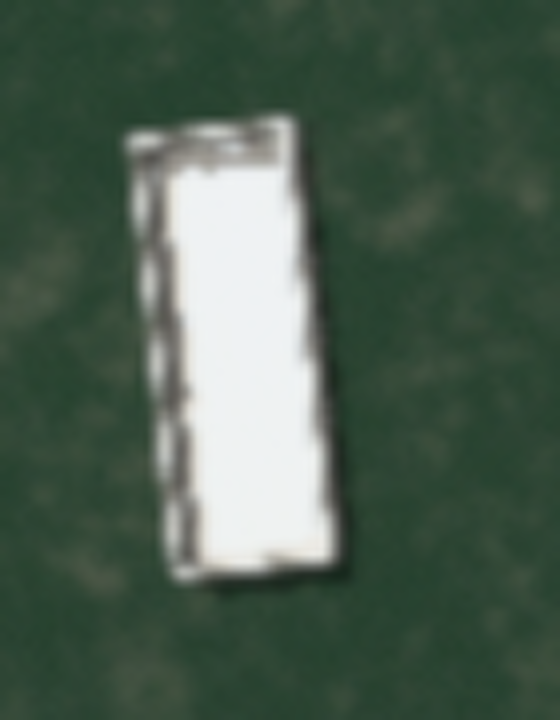

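View pics/s2.png

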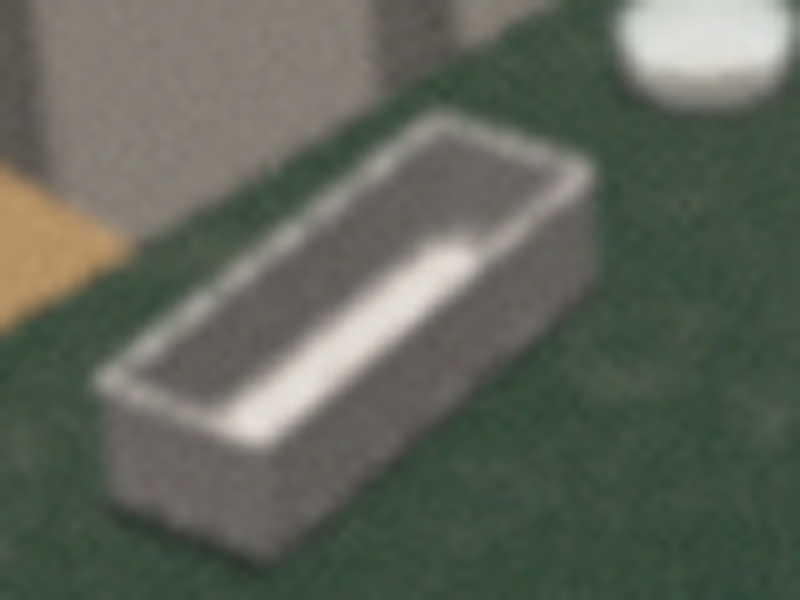

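View pics/t3.png

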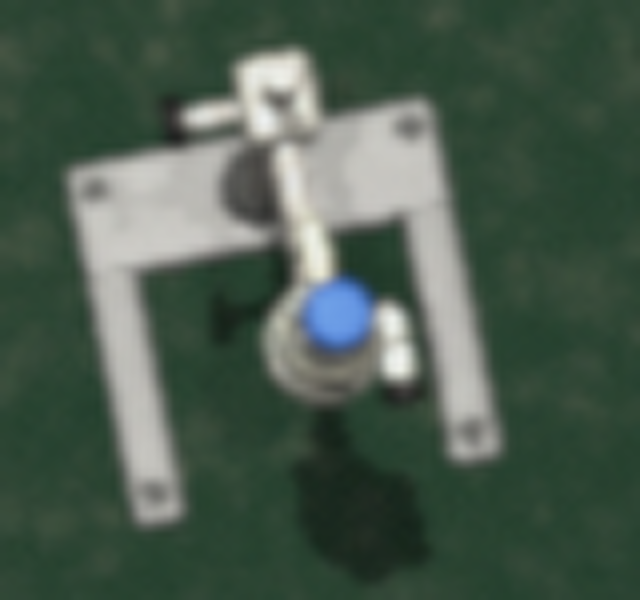

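Run:
```python
from h import *
T=load("top0.npz");S=load("scene0.npz")
def c(d,pts,u0,v0,s,z): return np.array([plane(d,u0+(x+.5)/s-.5,v0+(y+.5)/s-.5,z)[:2] for x,y in pts])
for nm,Q in (("T",c(T,[(128,132),(298,118),(340,570),(172,580)],220,160,8,.042)),("S",c(S,[(440,108),(598,165),(262,445),(95,380)],225,190,10,.042))):
    ax=(Q[0]+Q[1]-Q[2]-Q[3])/2; w=(Q[0]+Q[3]-Q[1]-Q[2])/2
    print(nm,"tray c",Q.mean(0),"len",np.linalg.norm(ax),"w",np.linalg.norm(w),"yaw",np.degrees(np.arctan2(ax[1],ax[0])),"yaw w",np.degrees(np.arctan2(-w[0],w[1])))
B=c(T,[(68,172),(430,98),(183,518),(138,270),(450,462),(405,213),(135,525),(503,455)],305,130,8,.01)
print(np.round(B,4))
bl,br,lf,lb,rf,rb,lo,ro=B
yw=lambda v:np.degrees(np.arctan2(v[1],v[0]))
print("yaw legs",yw(lb-lf),yw(rb-rf),yw(bl-lo),yw(br-ro),"cross",yw(bl-br)-90, yw(lf-rf)-90)
th=np.radians(np.mean([yw(lb-lf),yw(rb-rf),yw(bl-lo),yw(br-ro),yw(bl-br)-90]));X=np.array([np.cos(th),np.sin(th)]);Y=np.array([-X[1],X[0]])
print("th",np.degrees(th),"inner width",(lf+lb-rf-rb)@Y/2)
mid=(lf+lb+rf+rb)/4
front=(lf+rf+lo+ro)/4@X; cross=(lb+rb)/2@X
print("axis from front",front+.038,"from cross",cross-.062,"y",mid@Y)
for a in(front+.038,cross-.062): print(a*X+(mid@Y)*Y)
# stand base in scene view
```

```text
T tray c [0.52054469 0.21495347] len 0.17530874993960574 w 0.06563554509434802 yaw 7.480565112346118 yaw w 5.5922278294692696
S tray c [0.52389817 0.21906369] len 0.17441871001653408 w 0.06240381130081712 yaw 8.064833388284221 yaw w 7.541341224781474
[[ 0.6931  0.0213]
 [ 0.7264 -0.1217]
 [ 0.5566 -0.0279]
 [ 0.6547 -0.0075]
 [ 0.5816 -0.1327]
 [ 0.6801 -0.1128]
 [ 0.5534 -0.009 ]
 [ 0.5849 -0.1536]]
yaw legs 11.739016156594005 11.457453363527028 12.24353424237024 12.720625508385048 cross 13.107552525109696 13.384491162022712
th 12.253636359197204 inner width 0.10801949452567906
axis from front 0.5770119431158307 from cross 0.5774417998872821 y -0.19984691982527467
[ 0.6062817 -0.0728291]
[ 0.60670176 -0.07273786]
```

The base fit puts the axis at about (0.606, -0.073) with yaw 12.3°, and the button triangulation agrees. The tray is at about (0.522, 0.217), yaw 7.6°. I'll write a helper for the tool-axis deltas and start moving.

```bash
cat > d.py <<'E'
import sys,numpy as np
from scipy.spatial.transform import Rotation as R
from plant import get_state
s=get_state();x,y,z,yaw=map(float,sys.argv[1:5])
r=R.from_quat(s["tcp_rot"]);M=r.as_matrix()
a=np.radians(yaw);X=np.array([np.cos(a),np.sin(a),0]);Z=np.array([0,0,-1.])
G=np.stack([X,np.cross(Z,X),Z],1)
print("t %.2f"%s["time"],"pos",np.round(s["eef_pos"],4),"F",np.round(s["contact_force"],1),"open %.3f"%s["opening"],"q",np.round(s["qpos"],2))
print("d tool mm",np.round(M.T@(np.array([x,y,z])-s["eef_pos"])*1000,1),"rotvec deg",np.round((R.from_matrix(M.T@G)).as_rotvec(degrees=True),2))
E
python3 -m jog '[{"grip":0,"x":-18,"y":21,"z":9},{"grip":0,"x":-18,"y":21,"z":9},{"grip":0,"x":-18,"y":21,"z":9},{"grip":0,"x":-18,"y":21,"z":9},{"grip":0,"x":-18,"y":21,"z":9},{"grip":0,"x":-18,"y":21,"z":9},{"grip":0,"x":-18,"y":21,"z":9},{"grip":0,"x":-18,"y":21,"z":9}]' 60
python3 d.py .4596 .2087 .25 97.6
```

```text
t 0.10 pos [0.275  0.6162 0.4034] F [-0.4 -0.3 -0.9] open 1.004 q [ 1.    0.29  1.58  0.    1.28 -0.15]
d tool mm [-296.5  334.7  154. ] rotvec deg [ -0.05   0.12 -31.65]$[0]: bad value
```

```bash
python3 -m jog '[{"x":-18,"y":21,"z":9,"grip":0.0}]' ; echo; python3 -m jog '[{"x":-18,"y":21,"z":9}]'; echo;  python3 -m jog --help
```

```text
$[0]: bad value
$[0]: bad value
invalid input: not JSON, or not a number
```

```bash
python3 -m jog '[{"grip":0,"x":-18,"y":21,"z":9,"rx":0,"ry":0,"rz":0}]' 60
```

```text
time: 0.18
eef_pos: [0.2856, 0.5935, 0.3969]
tcp_rot: [0.838, 0.546, 0.002, -0.002]
contact_force: [0.4, 0.1, 0.7]
opening: 0.999
```

All keys are required in each row.

```bash
python3 -m jog '[{"grip":0,"x":-18,"y":21,"z":9,"rx":0,"ry":0,"rz":0},{"grip":0,"x":-18,"y":21,"z":9,"rx":0,"ry":0,"rz":0},{"grip":0,"x":-18,"y":21,"z":9,"rx":0,"ry":0,"rz":0},{"grip":0,"x":-18,"y":21,"z":9,"rx":0,"ry":0,"rz":0},{"grip":0,"x":-18,"y":21,"z":9,"rx":0,"ry":0,"rz":0},{"grip":0,"x":-18,"y":21,"z":9,"rx":0,"ry":0,"rz":0},{"grip":0,"x":-18,"y":21,"z":9,"rx":0,"ry":0,"rz":0},{"grip":0,"x":-18,"y":21,"z":9,"rx":0,"ry":0,"rz":0}]' 60
python3 -m jog '[{"grip":0,"x":-18,"y":21,"z":9,"rx":0,"ry":0,"rz":0},{"grip":0,"x":-18,"y":21,"z":9,"rx":0,"ry":0,"rz":0},{"grip":0,"x":-18,"y":21,"z":9,"rx":0,"ry":0,"rz":0},{"grip":0,"x":0,"y":0,"z":0,"rx":0,"ry":0,"rz":-6.5},{"grip":0,"x":0,"y":0,"z":0,"rx":0,"ry":0,"rz":-6.5},{"grip":0,"x":0,"y":0,"z":0,"rx":0,"ry":0,"rz":-6.5},{"grip":0,"x":0,"y":0,"z":0,"rx":0,"ry":0,"rz":-6},{"grip":0,"x":0,"y":0,"z":0,"rx":0,"ry":0,"rz":-6}]' 60
python3 d.py .4596 .2087 .25 97.6
```

```text
time: 0.85
eef_pos: [0.3818, 0.39, 0.3228]
tcp_rot: [0.839, 0.544, -0.0, 0.0]
contact_force: [0.4, 0.6, -0.0]
opening: 0.999
time: 1.52
eef_pos: [0.417, 0.3161, 0.2962]
tcp_rot: [0.658, 0.753, -0.001, -0.0]
contact_force: [-0.3, 0.5, -1.1]
opening: 1.0
t 1.52 pos [0.417  0.3161 0.2962] F [-0.3  0.5 -1.1] open 1.000 q [ 0.45  0.07  2.03  0.    1.04 -1.25]
d tool mm [-112.2   27.8   46.2] rotvec deg [-0.06  0.02  0.12]
```

```bash
python3 -m jog '[{"grip":0,"x":-28,"y":7,"z":11.5,"rx":0,"ry":0,"rz":0},{"grip":0,"x":-28,"y":7,"z":11.5,"rx":0,"ry":0,"rz":0},{"grip":0,"x":-28,"y":7,"z":11.5,"rx":0,"ry":0,"rz":0},{"grip":0,"x":-28,"y":7,"z":11.5,"rx":0,"ry":0,"rz":0},{"grip":0,"x":0,"y":0,"z":0,"rx":0,"ry":0,"rz":0}]' 60
python3 d.py .4596 .2087 .25 97.6
python3 - <<'E'
from plant import read_camera
from h import *
for n in("scene","top"):
    d=read_camera(n); np.savez(f"{n}1.npz",**d)
    g=proj(d,[.4596,.2087,.042]); print(n,g)
    crop(d,int(g[0])-50,int(g[1])-50,100,75,8,f"pics/{n}1.png")
E
```

```text
time: 1.93
eef_pos: [0.4596, 0.2057, 0.2482]
tcp_rot: [0.661, 0.75, -0.002, -0.001]
contact_force: [-1.1, -0.6, -0.2]
opening: 0.997
t 1.93 pos [0.4596 0.2057 0.2482] F [-1.1 -0.6 -0.2] open 0.997 q [ 0.22  0.1   2.1  -0.    0.94 -1.48]
d tool mm [ 3.   0.3 -1.8] rotvec deg [-0.25  0.1  -0.37]
scene [247.28386376 227.14726992]
top [250.18852718 222.96995947]
```

View pics/scene1.png

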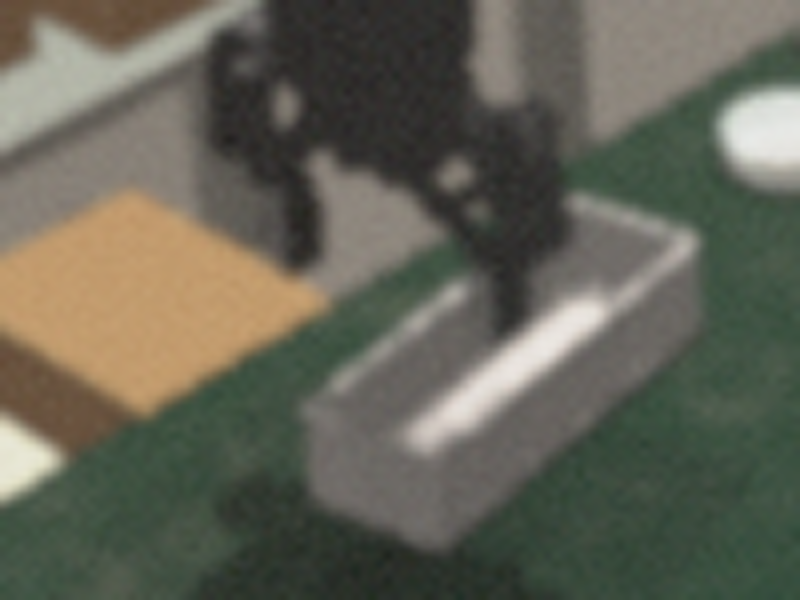

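View pics/top1.png

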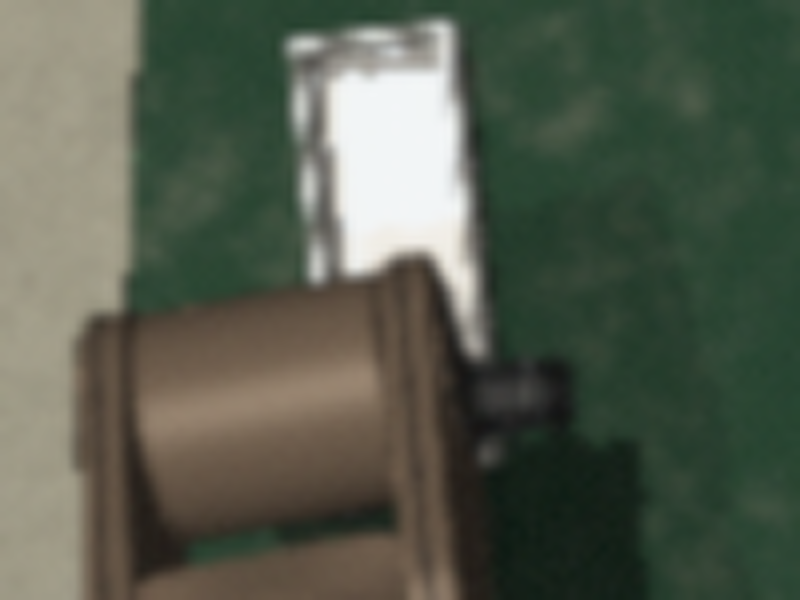

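```bash
python3 -m jog '[{"grip":0,"x":2,"y":0,"z":24,"rx":0,"ry":0,"rz":0},{"grip":0,"x":0,"y":0,"z":24,"rx":0,"ry":0,"rz":0},{"grip":0,"x":0,"y":0,"z":16,"rx":0,"ry":0,"rz":0},{"grip":0,"x":0,"y":0,"z":8,"rx":0,"ry":0,"rz":0},{"grip":0,"x":0,"y":0,"z":0,"rx":0,"ry":0,"rz":0},{"grip":0,"x":0,"y":0,"z":0,"rx":0,"ry":0,"rz":0}]' 60
python3 d.py .4596 .2087 .175 97.6
python3 - <<'E'
from plant import read_camera
from h import *
for n in("scene",):
    d=read_camera(n); np.savez(f"{n}2.npz",**d)
    g=proj(d,[.4596,.2087,.042]); print(n,g)
    crop(d,int(g[0])-50,int(g[1])-50,100,75,8,f"pics/{n}2.png")
E
```

```text
time: 2.53
eef_pos: [0.4592, 0.2117, 0.1791]
tcp_rot: [0.659, 0.752, 0.0, 0.0]
contact_force: [-0.3, 0.1, -0.4]
opening: 1.002
t 2.53 pos [0.4592 0.2117 0.1791] F [-0.3  0.1 -0.4] open 1.002 q [ 0.23  0.23  2.12  0.    0.79 -1.47]
d tool mm [-3.1 -0.   4.1] rotvec deg [ 0.02 -0.01 -0.09]
scene [247.28386376 227.14726992]
```

View pics/scene2.png

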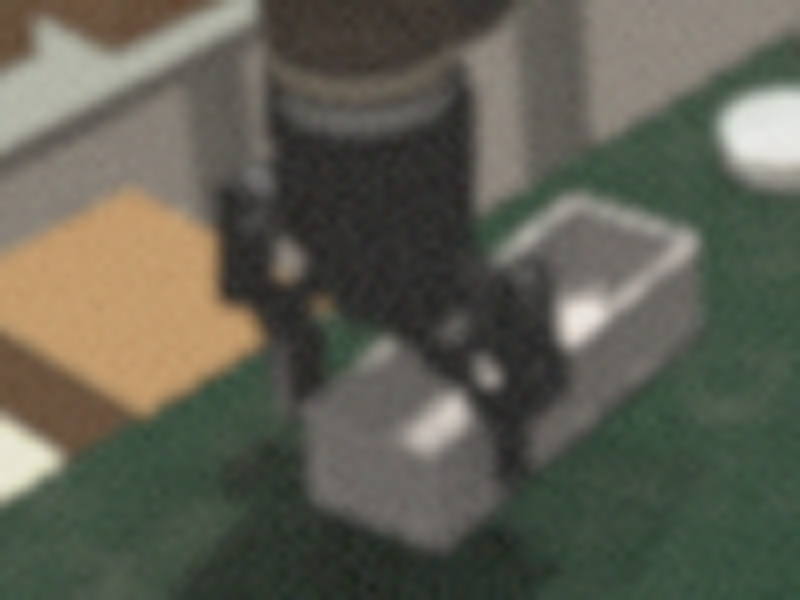

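The fingers straddle the tray near its -x end, with one outside each wall, so I'm lowering slightly and closing.

```bash
python3 -m jog '[{"grip":0,"x":-2,"y":0,"z":4,"rx":0,"ry":0,"rz":0},{"grip":0.5,"x":0,"y":0,"z":0,"rx":0,"ry":0,"rz":0},{"grip":1,"x":0,"y":0,"z":0,"rx":0,"ry":0,"rz":0},{"grip":1,"x":0,"y":0,"z":0,"rx":0,"ry":0,"rz":0},{"grip":1,"x":0,"y":0,"z":0,"rx":0,"ry":0,"rz":0},{"grip":1,"x":0,"y":0,"z":0,"rx":0,"ry":0,"rz":0},{"grip":1,"x":0,"y":0,"z":0,"rx":0,"ry":0,"rz":0},{"grip":1,"x":0,"y":0,"z":0,"rx":0,"ry":0,"rz":0}]' 70
python3 d.py .4596 .2087 .175 97.6
```

```text
time: 3.25
eef_pos: [0.46, 0.2091, 0.1756]
tcp_rot: [0.66, 0.751, 0.001, 0.0]
contact_force: [-0.5, -0.4, 5.3]
opening: 0.692
t 3.25 pos [0.46   0.2091 0.1756] F [-0.5 -0.4  5.3] open 0.692 q [ 0.23  0.24  2.12 -0.    0.78 -1.47]
d tool mm [-0.3 -0.4  0.6] rotvec deg [ 0.08 -0.   -0.17]
```

```bash
python3 -m jog '[{"grip":1,"x":0,"y":0,"z":-8,"rx":0,"ry":0,"rz":0},{"grip":1,"x":0,"y":0,"z":-12,"rx":0,"ry":0,"rz":0},{"grip":1,"x":0,"y":0,"z":-15,"rx":0,"ry":0,"rz":0},{"grip":1,"x":0,"y":0,"z":0,"rx":0,"ry":0,"rz":0},{"grip":1,"x":0,"y":0,"z":0,"rx":0,"ry":0,"rz":0}]' 70
python3 d.py .475 -.1014 .210 102.3
python3 - <<'E'
from plant import read_camera
from h import *
for n in("scene","top"):
    d=read_camera(n); np.savez(f"{n}3.npz",**d)
    g=proj(d,[.4596,.2087,.042]); print(n,g)
    crop(d,int(g[0])-50,int(g[1])-60,100,75,8,f"pics/{n}3.png")
E
```

```text
time: 3.67
eef_pos: [0.4596, 0.2091, 0.2107]
tcp_rot: [0.66, 0.752, 0.001, 0.001]
contact_force: [-0.3, 0.3, -2.3]
opening: 0.694
t 3.67 pos [0.4596 0.2091 0.2107] F [-0.3  0.3 -2.3] open 0.694 q [ 0.23  0.17  2.11  0.    0.86 -1.48]
d tool mm [-309.9  -25.     0.6] rotvec deg [ 0.12 -0.01 -4.85]
scene [247.28386376 227.14726992]
top [250.18852718 222.96995947]
```

View pics/scene3.png

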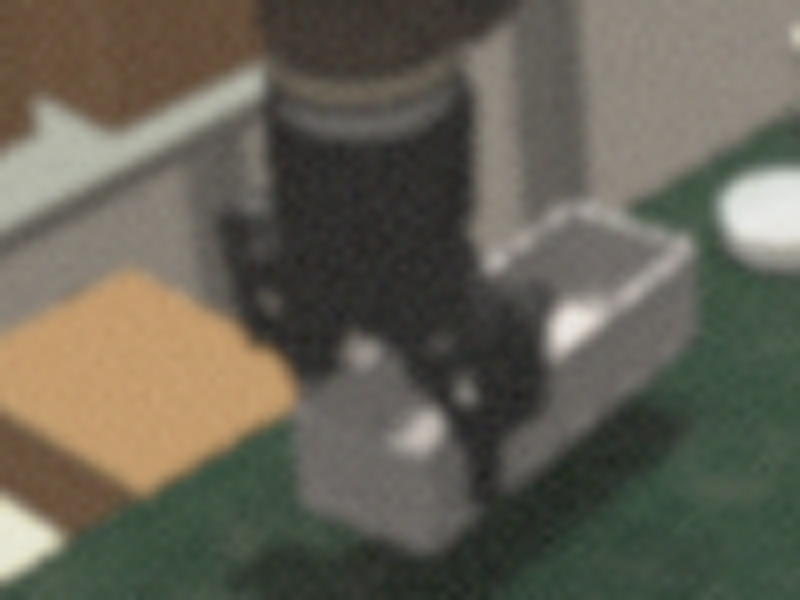

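View pics/top3.png

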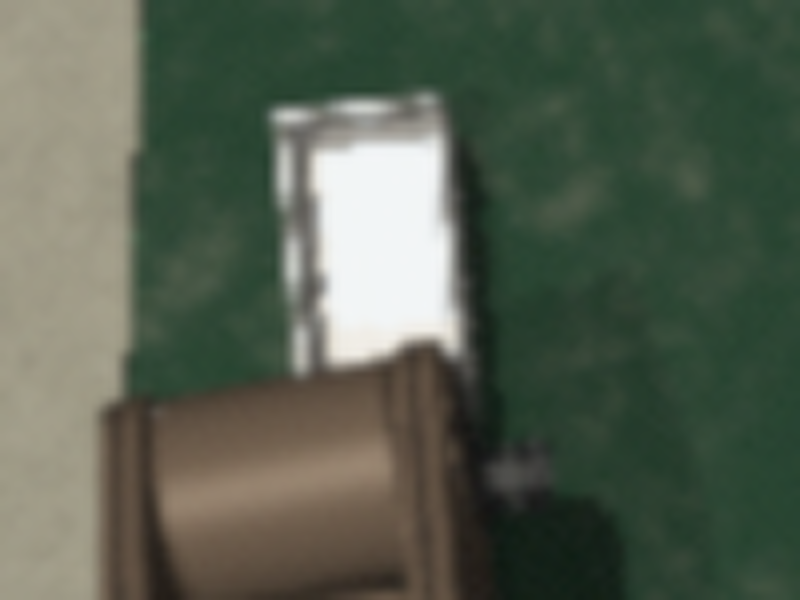

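Run:
```python
from h import *
T=load("top0.npz");S=load("scene0.npz");T3=load("top3.npz");S3=load("scene3.npz")
q=lambda d,x,y,u0,v0,s,z:plane(d,u0+(x+.5)/s-.5,v0+(y+.5)/s-.5,z)
a=(q(T3,270,110,200,162,8,.077)+q(T3,440,95,200,162,8,.077))/2
b=(q(S3,570,203,197,167,8,.077)+q(S3,690,240,197,167,8,.077))/2
print("far end mid top",a,"scene",b)
for e in(a,b):
    v=e[:2]-np.array([.4596,.2091]); print(np.linalg.norm(v),np.degrees(np.arctan2(v[1],v[0])))
print("vial top",plane(T,393.5,226,.059),"beaker",plane(T,402.5,258,.056), plane(T,402,259,0))
crop(T,370,205,60,65,8,"pics/t4.png");crop(S,335,275,50,70,8,"pics/s4.png")
```

```text
far end mid top [0.60631693 0.22789685 0.077     ] scene [0.60757905 0.23157827 0.077     ]
0.14791612403450882 7.300758451925771
0.1496765542684025 8.637296352137739
vial top [ 0.46214907 -0.23098661  0.059     ] beaker [ 0.3658222  -0.26044472  0.056     ] [ 0.35933831 -0.26804657  0.        ]
```

View pics/t4.png

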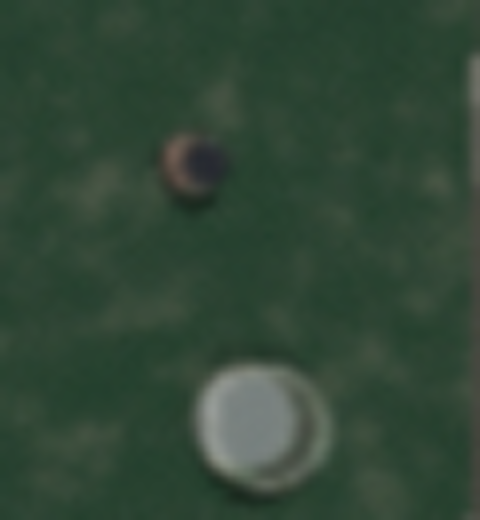

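View pics/s4.png

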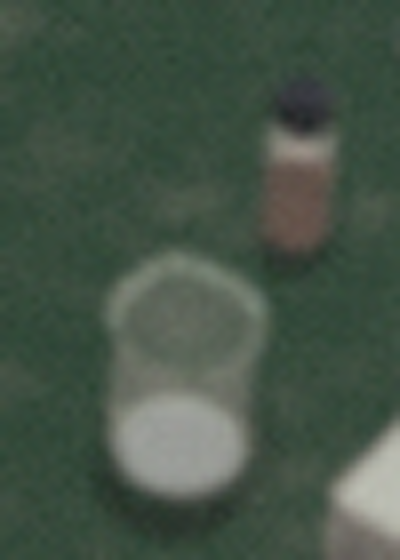

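The tray's far end is 148–150 mm from the gripper, so the grip sits on tray_grip and is aligned. The vial at about (0.46, -0.23) is clear of the path. Next I carry the tray to a spot in front of the stand.

```bash
python3 -m jog '[{"grip":1,"x":-20,"y":-5,"z":0,"rx":0,"ry":0,"rz":0},{"grip":1,"x":-30,"y":-5,"z":0,"rx":0,"ry":0,"rz":0},{"grip":1,"x":-30,"y":-5,"z":0,"rx":0,"ry":0,"rz":0},{"grip":1,"x":-30,"y":-5,"z":0,"rx":0,"ry":0,"rz":0},{"grip":1,"x":-30,"y":-5,"z":0,"rx":0,"ry":0,"rz":0},{"grip":1,"x":-30,"y":-5,"z":0,"rx":0,"ry":0,"rz":0},{"grip":1,"x":-30,"y":-5,"z":0,"rx":0,"ry":0,"rz":0},{"grip":1,"x":-30,"y":-5,"z":0,"rx":0,"ry":0,"rz":0}]' 70
python3 -m jog '[{"grip":1,"x":-30,"y":-6,"z":0,"rx":0,"ry":0,"rz":0},{"grip":1,"x":-30,"y":-6,"z":0,"rx":0,"ry":0,"rz":0},{"grip":1,"x":-15,"y":-3,"z":0,"rx":0,"ry":0,"rz":-1.5},{"grip":1,"x":-5,"y":0,"z":0,"rx":0,"ry":0,"rz":-2},{"grip":1,"x":0,"y":0,"z":5,"rx":0,"ry":0,"rz":-1.4},{"grip":1,"x":0,"y":0,"z":5,"rx":0,"ry":0,"rz":0},{"grip":1,"x":0,"y":0,"z":0,"rx":0,"ry":0,"rz":0}]' 70
python3 d.py .4445 -.1085 .200 102.3
```

```text
time: 4.43
eef_pos: [0.4487, -0.0255, 0.2088]
tcp_rot: [0.66, 0.752, -0.0, -0.001]
contact_force: [0.2, -0.2, -1.2]
opening: 0.692
time: 5.02
eef_pos: [0.4442, -0.1046, 0.1978]
tcp_rot: [0.627, 0.779, -0.0, -0.002]
contact_force: [0.8, -0.3, -2.1]
opening: 0.692
t 5.02 pos [ 0.4442 -0.1046  0.1978] F [ 0.8 -0.3 -2.1] open 0.692 q [-0.45  0.1   2.23  0.    0.82 -2.24]
d tool mm [-3.8 -0.6 -2.2] rotvec deg [-0.19 -0.15  0.04]
```

```bash
python3 -m jog '[{"grip":1,"x":-3,"y":0,"z":0,"rx":0,"ry":0,"rz":0},{"grip":1,"x":0,"y":0,"z":0,"rx":0,"ry":0,"rz":0},{"grip":1,"x":0,"y":0,"z":0,"rx":0,"ry":0,"rz":0}]' 70
python3 d.py .4445 -.1085 .200 102.3
python3 - <<'E'
from plant import read_camera
from h import *
for n in("scene","top"):
    d=read_camera(n); np.savez(f"{n}4.npz",**d)
    g=proj(d,[.55,-.08,.042]); print(n,g,int(g[0])-50,int(g[1])-50)
    crop(d,int(g[0])-50,int(g[1])-50,100,75,8,f"pics/{n}4.png")
E
```

```text
time: 5.27
eef_pos: [0.446, -0.1081, 0.1997]
tcp_rot: [0.627, 0.779, 0.0, 0.0]
contact_force: [0.7, -0.9, -1.2]
opening: 0.692
t 5.27 pos [ 0.446  -0.1081  0.1997] F [ 0.7 -0.9 -1.2] open 0.692 q [-0.46  0.1   2.22 -0.    0.82 -2.25]
d tool mm [-0.1 -1.6 -0.3] rotvec deg [0.   0.   0.08]
scene [342.92702119 250.82944598] 292 200
top [344.34875845 196.24187651] 294 146
```

View pics/scene4.png

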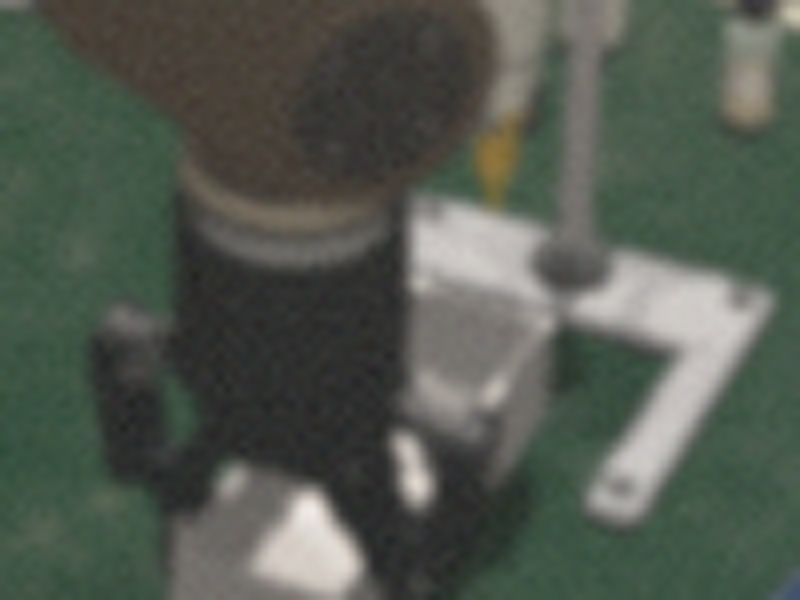

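View pics/top4.png

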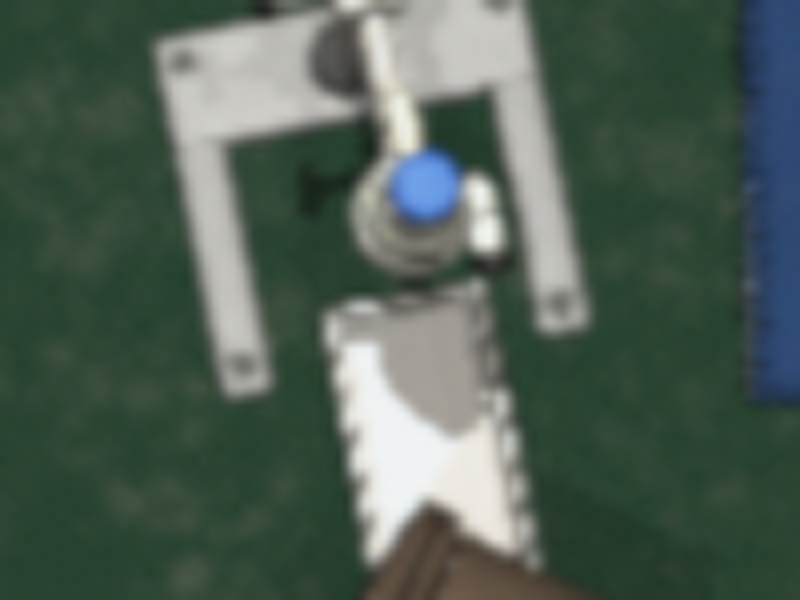

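Run:
```python
from h import *
T=load("top4.npz");S=load("scene4.npz")
q=lambda d,x,y,u0,v0,s,z:plane(d,u0+(x+.5)/s-.5,v0+(y+.5)/s-.5,z)
th=np.radians(12.3);X=np.array([np.cos(th),np.sin(th)]);Y=np.array([-X[1],X[0]])
A=np.array([.606,-.073])
e=(q(T,327,315,294,146,8,.067)+q(T,485,283,294,146,8,.067))/2
print("end mid",e,"rel tcp",(e[:2]-[.446,-.1081])@X,(e[:2]-[.446,-.1081])@Y,"rel axis",(e[:2]-A)@X,(e[:2]-A)@Y)
w=q(T,485,283,294,146,8,.067)-q(T,327,315,294,146,8,.067);print(np.linalg.norm(w),np.degrees(np.arctan2(w[1],w[0]))+90)
for z in(.25,.3,.35,.4):
    p=q(T,430,510,294,146,8,z); print(z,(p[:2]-A)@X,(p[:2]-A)@Y)
f=T["frame"][166:186,335:362].astype(int);m=(f[...,2]>f[...,0]+40)&(f[...,2]>f[...,1]+25);ys,xs=np.nonzero(m);print("button",xs.mean()+335,ys.mean()+166)
# tip in scene: rows/cols
f=S["frame"].astype(int);m=(f[...,0]>f[...,2]+40)&(f[...,1]>f[...,2]+20);m[:210]=0;m[:, :345]=0;m[:,362:]=0;m[235:]=0
ys,xs=np.nonzero(m);print("tip",[(y,xs[ys==y].mean()) for y in sorted(set(ys))])
print("proj of axis pts",[proj(S,[*A,z]) for z in(.092,.116,.14,.301)],[proj(S,[.6045,-.0742,z]) for z in(.092,.116,.14,.301)])
```

```text
end mid [ 0.5890989  -0.07781877  0.067     ] rel tcp 0.1462649737883051 -0.0008982715726927308 rel axis -0.017539684679588732 -0.0011077094313742407
0.06144764084707886 12.990356603351316
0.25 -0.10244755936699285 0.01568030801709487
0.3 -0.1036060865395423 0.018541049252167114
0.35 -0.10476461371209188 0.021401790487239385
0.4 -0.10592314088464135 0.024262531722311617
button 346.9032258064516 169.2258064516129
tip [(np.int64(215), np.float64(355.0)), (np.int64(216), np.float64(355.0)), (np.int64(217), np.float64(354.0)), (np.int64(218), np.float64(354.0)), (np.int64(219), np.float64(353.5)), (np.int64(220), np.float64(353.5)), (np.int64(221), np.float64(353.5)), (np.int64(222), np.float64(353.0)), (np.int64(223), np.float64(353.5)), (np.int64(224), np.float64(353.0))]
proj of axis pts [array([353.33955162, 226.34452187]), array([353.68111964, 219.38304818]), array([354.02907874, 212.291318  ]), array([356.54291037, 161.05709188])] [array([353.3728938, 226.7428628]), array([353.7151611 , 219.77713916]), array([354.06383995, 212.68092934]), array([356.58309266, 161.40983692])]
```

Tray end mid is -17 mm from the axis, about 1 mm off laterally, and the wrist will clear the pipette by over 20 mm. Inserting it 62 mm, then lowering.

```bash
python3 -m jog '[{"grip":1,"x":1,"y":6,"z":0,"rx":0,"ry":0,"rz":0},{"grip":1,"x":0,"y":12,"z":0,"rx":0,"ry":0,"rz":0},{"grip":1,"x":0,"y":12,"z":0,"rx":0,"ry":0,"rz":0},{"grip":1,"x":0,"y":12,"z":0,"rx":0,"ry":0,"rz":0},{"grip":1,"x":0,"y":12,"z":0,"rx":0,"ry":0,"rz":0},{"grip":1,"x":0,"y":8,"z":0,"rx":0,"ry":0,"rz":0},{"grip":1,"x":0,"y":0,"z":0,"rx":0,"ry":0,"rz":0},{"grip":1,"x":0,"y":0,"z":0,"rx":0,"ry":0,"rz":0}]' 70
python3 d.py .5054 -.0949 .1760 102.3
python3 - <<'E'
from plant import read_camera
from h import *
for n in("scene","top"):
    d=read_camera(n); np.savez(f"{n}5.npz",**d)
    g=proj(d,[.55,-.08,.042]); print(n,g,int(g[0])-50,int(g[1])-50)
    crop(d,int(g[0])-50,int(g[1])-50,100,75,8,f"pics/{n}5.png")
E
```

```text
time: 6.03
eef_pos: [0.5064, -0.094, 0.1997]
tcp_rot: [0.627, 0.779, -0.0, -0.0]
contact_force: [-0.9, -0.4, -1.3]
opening: 0.693
t 6.03 pos [ 0.5064 -0.094   0.1997] F [-0.9 -0.4 -1.3] open 0.693 q [-0.38  0.21  2.09 -0.    0.84 -2.17]
d tool mm [-0.7 -1.2 23.7] rotvec deg [-0.02 -0.    0.09]
scene [342.92702119 250.82944598] 292 200
top [344.34875845 196.24187651] 294 146
```

View pics/scene5.png

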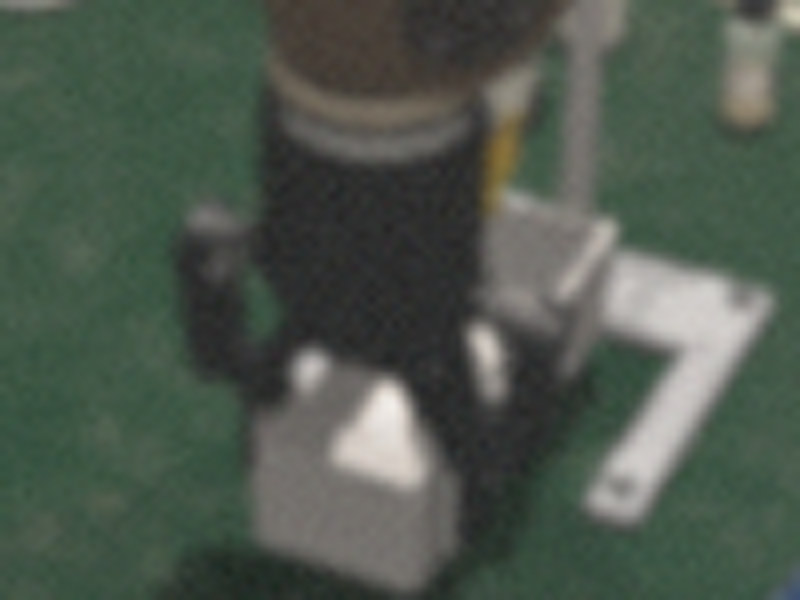

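View pics/top5.png

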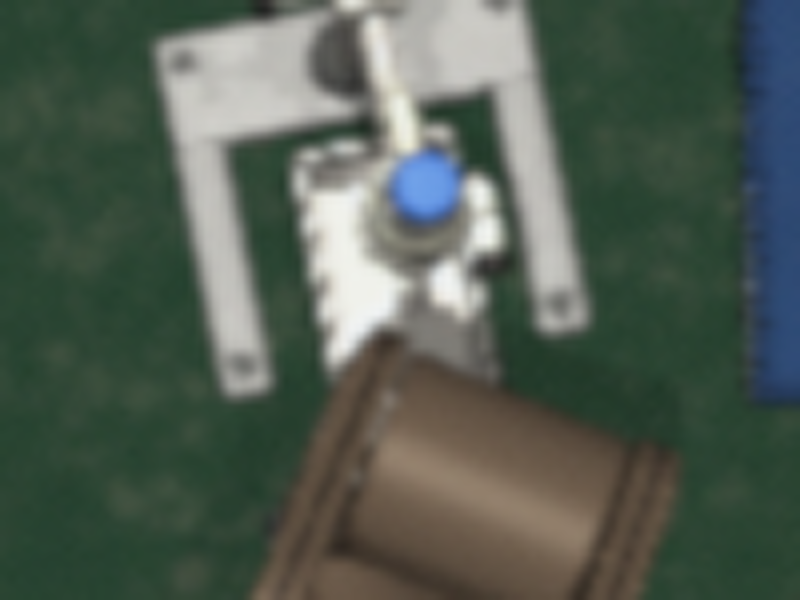

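Inside the legs, centred, with the crossbar clear. Lowering to the worktop.

```bash
python3 -m jog '[{"grip":1,"x":0,"y":-1,"z":6,"rx":0,"ry":0,"rz":0},{"grip":1,"x":0,"y":0,"z":6,"rx":0,"ry":0,"rz":0},{"grip":1,"x":0,"y":0,"z":6,"rx":0,"ry":0,"rz":0},{"grip":1,"x":0,"y":0,"z":3,"rx":0,"ry":0,"rz":0},{"grip":1,"x":0,"y":0,"z":1.5,"rx":0,"ry":0,"rz":0},{"grip":1,"x":0,"y":0,"z":0,"rx":0,"ry":0,"rz":0},{"grip":1,"x":0,"y":0,"z":0,"rx":0,"ry":0,"rz":0}]' 70
python3 d.py .5054 -.0949 .1760 102.3
```

```text
time: 6.72
eef_pos: [0.5053, -0.0945, 0.1771]
tcp_rot: [0.627, 0.779, -0.0, -0.0]
contact_force: [-0.5, 0.2, -1.7]
opening: 0.693
t 6.72 pos [ 0.5053 -0.0945  0.1771] F [-0.5  0.2 -1.7] open 0.693 q [-0.38  0.25  2.1  -0.    0.79 -2.17]
d tool mm [-0.5  0.   1.1] rotvec deg [-0.01 -0.    0.04]
```

```bash
python3 -m jog '[{"grip":1,"x":0,"y":0,"z":1,"rx":0,"ry":0,"rz":0},{"grip":1,"x":0,"y":0,"z":0.5,"rx":0,"ry":0,"rz":0},{"grip":1,"x":0,"y":0,"z":0,"rx":0,"ry":0,"rz":0},{"grip":1,"x":0,"y":0,"z":0,"rx":0,"ry":0,"rz":0}]' 70
python3 -m jog '[{"grip":0.25,"x":0,"y":0,"z":0,"rx":0,"ry":0,"rz":0},{"grip":0.2,"x":0,"y":0,"z":0,"rx":0,"ry":0,"rz":0},{"grip":0,"x":0,"y":0,"z":0,"rx":0,"ry":0,"rz":0},{"grip":0,"x":0,"y":0,"z":0,"rx":0,"ry":0,"rz":0},{"grip":0,"x":0,"y":0,"z":0,"rx":0,"ry":0,"rz":0},{"grip":0,"x":0,"y":0,"z":0,"rx":0,"ry":0,"rz":0}]' 70
```

```text
time: 7.05
eef_pos: [0.5053, -0.0944, 0.1759]
tcp_rot: [0.627, 0.779, 0.0, 0.0]
contact_force: [-0.4, -0.4, -1.8]
opening: 0.695
time: 7.55
eef_pos: [0.5053, -0.0944, 0.1758]
tcp_rot: [0.627, 0.779, 0.0, 0.0]
contact_force: [0.5, -0.2, -0.1]
opening: 1.002
```

```bash
python3 -m jog '[{"grip":0,"x":0,"y":0,"z":-10,"rx":0,"ry":0,"rz":0},{"grip":0,"x":0,"y":0,"z":-25,"rx":0,"ry":0,"rz":0},{"grip":0,"x":0,"y":0,"z":-25,"rx":0,"ry":0,"rz":0},{"grip":0,"x":0,"y":-25,"z":-25,"rx":0,"ry":0,"rz":0},{"grip":0,"x":0,"y":-25,"z":-25,"rx":0,"ry":0,"rz":0},{"grip":0,"x":0,"y":0,"z":-35,"rx":0,"ry":0,"rz":0},{"grip":0,"x":0,"y":0,"z":-35,"rx":0,"ry":0,"rz":0},{"grip":0.5,"x":0,"y":0,"z":-35,"rx":0,"ry":0,"rz":0}]' 40
python3 d.py .6058 -.0731 .500 102.3
python3 - <<'E'
from plant import read_camera
from h import *
for n in("scene","top"):
    d=read_camera(n); np.savez(f"{n}6.npz",**d)
    g=proj(d,[.55,-.08,.042]); print(n,g,int(g[0])-50,int(g[1])-50)
    crop(d,int(g[0])-50,int(g[1])-50,100,75,8,f"pics/{n}6.png")
E
```

```text
time: 8.22
eef_pos: [0.4554, -0.1049, 0.3929]
tcp_rot: [0.627, 0.779, 0.0, 0.0]
contact_force: [1.0, 0.6, 0.6]
opening: 0.883
t 8.22 pos [ 0.4554 -0.1049  0.3929] F [1.  0.6 0.6] open 0.883 q [-0.44 -0.18  2.08  0.    1.24 -2.23]
d tool mm [  -1.1  153.7 -107. ] rotvec deg [0.02 0.02 0.02]
scene [342.92702119 250.82944598] 292 200
top [344.34875845 196.24187651] 294 146
```

View pics/scene6.png

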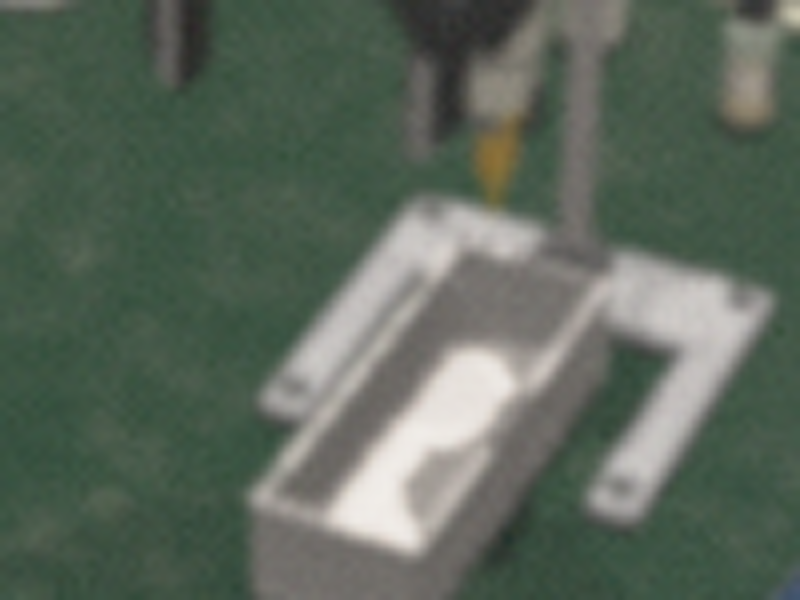

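View pics/top6.png

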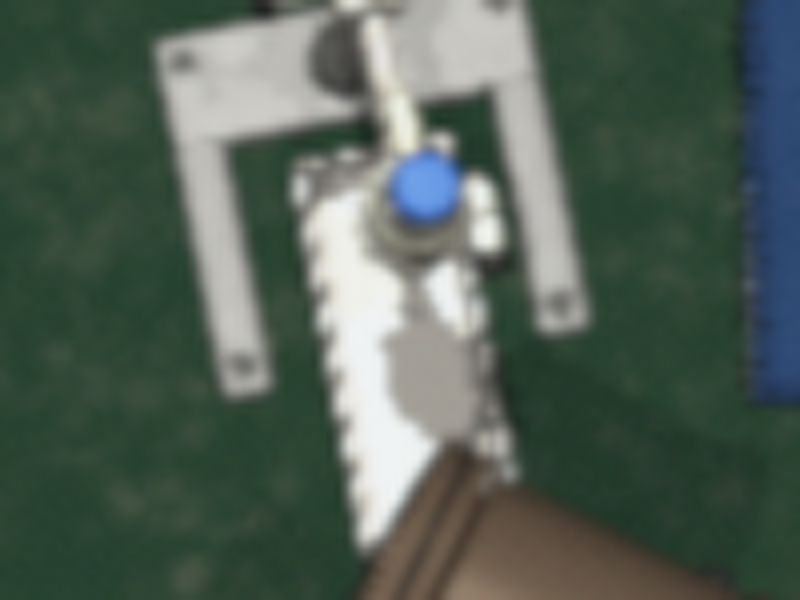

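```bash
python3 - <<'E'
from h import *
T=load("top6.npz");S=load("scene6.npz")
q=lambda d,x,y,u0,v0,s,z:plane(d,u0+(x+.5)/s-.5,v0+(y+.5)/s-.5,z)[:2]
th=np.radians(12.3);X=np.array([np.cos(th),np.sin(th)]);Y=np.array([-X[1],X[0]])
A=np.array([.606,-.073])
for p in [(465,250),(605,287),(252,497),(428,553)]:
    v=q(S,*p,292,200,8,.042)-A; print("S",np.round([v@X,v@Y],4))
for p in [(293,160),(453,135)]:
    v=q(T,*p,294,146,8,.042)-A; print("T",np.round([v@X,v@Y],4))
E
python3 -m jog '[{"grip":1,"x":0,"y":0,"z":-30,"rx":0,"ry":0,"rz":0},{"grip":1,"x":0,"y":0,"z":-35,"rx":0,"ry":0,"rz":0},{"grip":1,"x":0,"y":0,"z":-35,"rx":0,"ry":0,"rz":0},{"grip":1,"x":0,"y":0,"z":-25,"rx":0,"ry":0,"rz":0},{"grip":1,"x":0,"y":0,"z":0,"rx":0,"ry":0,"rz":0},{"grip":1,"x":0,"y":0,"z":0,"rx":0,"ry":0,"rz":0}]' 40
python3 d.py .6058 -.0731 .500 102.3
```

```text
S [0.039  0.0266]
S [ 0.0413 -0.0282]
S [-0.1237  0.0336]
S [-0.123  -0.0317]
T [0.0458 0.0302]
T [ 0.0437 -0.0327]
time: 8.82
eef_pos: [0.4562, -0.1049, 0.5177]
tcp_rot: [0.627, 0.779, 0.0, 0.002]
contact_force: [0.3, -0.2, -0.5]
opening: -0.001
t 8.82 pos [ 0.4562 -0.1049  0.5177] F [ 0.3 -0.2 -0.5] open -0.001 q [-0.44 -0.25  1.92 -0.    1.47 -2.23]
d tool mm [ -0.9 152.9  18.2] rotvec deg [0.18 0.14 0.05]
```

The tray is within about 2–4 mm of ideal: end at +44 mm, centred within 1 mm. Moving over the button now.

```bash
python3 -m jog '[{"grip":1,"x":-1,"y":25,"z":0,"rx":0,"ry":0,"rz":0},{"grip":1,"x":0,"y":32,"z":0,"rx":0,"ry":0,"rz":0},{"grip":1,"x":0,"y":32,"z":0,"rx":0,"ry":0,"rz":0},{"grip":1,"x":0,"y":32,"z":0,"rx":0,"ry":0,"rz":0},{"grip":1,"x":0,"y":22,"z":0,"rx":0,"ry":0,"rz":0},{"grip":1,"x":0,"y":10,"z":0,"rx":0,"ry":0,"rz":0},{"grip":1,"x":0,"y":0,"z":10,"rx":0,"ry":0,"rz":0},{"grip":1,"x":0,"y":0,"z":8,"rx":0,"ry":0,"rz":0}]' 40
python3 -m jog '[{"grip":1,"x":0,"y":0,"z":0,"rx":0,"ry":0,"rz":0},{"grip":1,"x":0,"y":0,"z":0,"rx":0,"ry":0,"rz":0}]' 40
python3 d.py .6058 -.0731 .480 102.3
python3 - <<'E'
from plant import read_camera
from h import *
for n in("scene","top"):
    d=read_camera(n); np.savez(f"{n}7.npz",**d)
    g=proj(d,[.605,-.073,.301]); print(n,g,int(g[0])-40,int(g[1])-30)
    crop(d,int(g[0])-40,int(g[1])-30,80,60,10,f"pics/{n}7.png")
E
```

```text
time: 9.48
eef_pos: [0.6058, -0.0733, 0.4954]
tcp_rot: [0.627, 0.779, -0.001, -0.001]
contact_force: [0.1, -0.2, -0.6]
opening: -0.0
time: 9.65
eef_pos: [0.605, -0.0736, 0.4961]
tcp_rot: [0.627, 0.779, -0.001, -0.001]
contact_force: [-0.7, 0.6, 0.6]
opening: -0.003
t 9.65 pos [ 0.605  -0.0736  0.4961] F [-0.7  0.6  0.6] open -0.003 q [-0.29  0.09  1.64 -0.    1.42 -2.07]
d tool mm [ 0.3  0.9 16.1] rotvec deg [-0.16 -0.08  0.01]
scene [356.31879564 161.19882827] 316 131
top [346.74160507 168.94686626] 306 138
```

View pics/scene7.png

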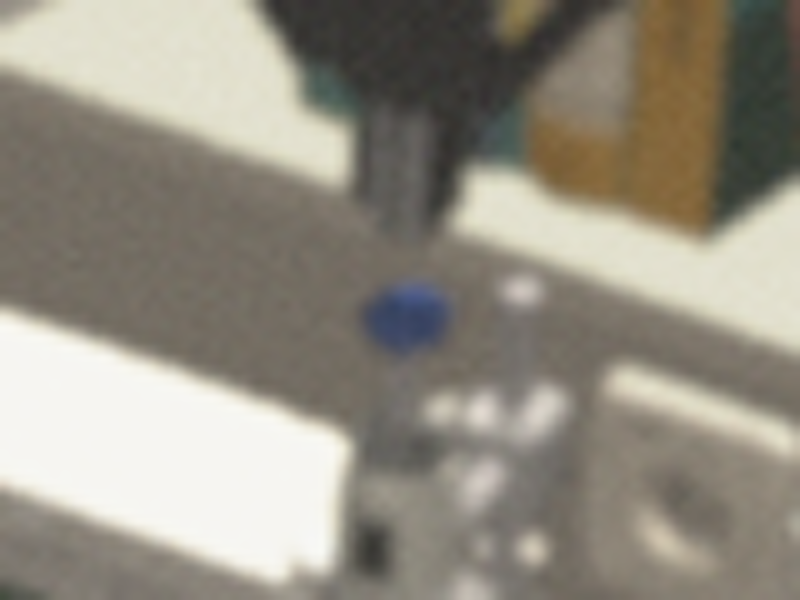

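```bash
python3 -m jog '[{"grip":1,"x":0,"y":1,"z":10,"rx":0,"ry":0,"rz":0},{"grip":1,"x":0,"y":0,"z":8,"rx":0,"ry":0,"rz":0},{"grip":1,"x":0,"y":0,"z":2,"rx":0,"ry":0,"rz":0},{"grip":1,"x":0,"y":0,"z":0,"rx":0,"ry":0,"rz":0},{"grip":1,"x":0,"y":0,"z":0,"rx":0,"ry":0,"rz":0}]' 40
for i in 1; do python3 -m jog '[{"grip":1,"x":0,"y":0,"z":1,"rx":0,"ry":0,"rz":0},{"grip":1,"x":0,"y":0,"z":1,"rx":0,"ry":0,"rz":0},{"grip":1,"x":0,"y":0,"z":0,"rx":0,"ry":0,"rz":0}]' 40; done
python3 -m jog '[{"grip":1,"x":0,"y":0,"z":1,"rx":0,"ry":0,"rz":0},{"grip":1,"x":0,"y":0,"z":1,"rx":0,"ry":0,"rz":0},{"grip":1,"x":0,"y":0,"z":0,"rx":0,"ry":0,"rz":0}]' 40
python3 d.py .6058 -.0731 .474 102.3
```

```text
time: 10.17
eef_pos: [0.607, -0.0732, 0.4772]
tcp_rot: [0.627, 0.779, -0.0, -0.0]
contact_force: [0.3, -1.1, -0.1]
opening: -0.002
time: 10.42
eef_pos: [0.6071, -0.0731, 0.4758]
tcp_rot: [0.627, 0.779, 0.0, 0.0]
contact_force: [0.3, -0.0, 1.0]
opening: -0.0
time: 10.67
eef_pos: [0.6071, -0.0731, 0.4739]
tcp_rot: [0.627, 0.779, 0.0, 0.0]
contact_force: [-0.3, 0.5, 2.5]
opening: 0.001
t 10.67 pos [ 0.6071 -0.0731  0.4739] F [-0.3  0.5  2.5] open 0.001 q [-0.29  0.1   1.66  0.    1.38 -2.07]
d tool mm [ 0.3 -1.3 -0.1] rotvec deg [0.03 0.01 0.05]
```

```bash
python3 -m jog '[{"grip":1,"x":0,"y":0,"z":1,"rx":0,"ry":0,"rz":0},{"grip":1,"x":0,"y":0,"z":1,"rx":0,"ry":0,"rz":0},{"grip":1,"x":0,"y":0,"z":0,"rx":0,"ry":0,"rz":0}]' 40 | grep -E "eef|force"
python3 -m jog '[{"grip":1,"x":0,"y":0,"z":1,"rx":0,"ry":0,"rz":0},{"grip":1,"x":0,"y":0,"z":0,"rx":0,"ry":0,"rz":0}]' 40| grep -E "eef|force"
```

```text
eef_pos: [0.6071, -0.0731, 0.4718]
contact_force: [0.4, 0.3, 1.2]
eef_pos: [0.6071, -0.0731, 0.4708]
contact_force: [-0.3, 0.1, 0.8]
```

```bash
python3 -m jog '[{"grip":1,"x":0,"y":0,"z":1,"rx":0,"ry":0,"rz":0},{"grip":1,"x":0,"y":0,"z":1,"rx":0,"ry":0,"rz":0},{"grip":1,"x":0,"y":0,"z":0,"rx":0,"ry":0,"rz":0}]' 40 | grep -E "eef|force"
```

```text
eef_pos: [0.6071, -0.0731, 0.4686]
contact_force: [1.5, -0.2, 1.9]
```

Run:
```python
from plant import get_state,read_camera
from h import *
F=[get_state()["contact_force"][2]]
d=read_camera("scene");F.append(get_state()["contact_force"][2]);np.savez("scene8.npz",**d)
crop(d,316,131,80,60,10,"pics/scene8.png");print(F)
```

```text
[np.float64(1.89120811738853), np.float64(1.3917544420622616)]
```

View pics/scene8.png

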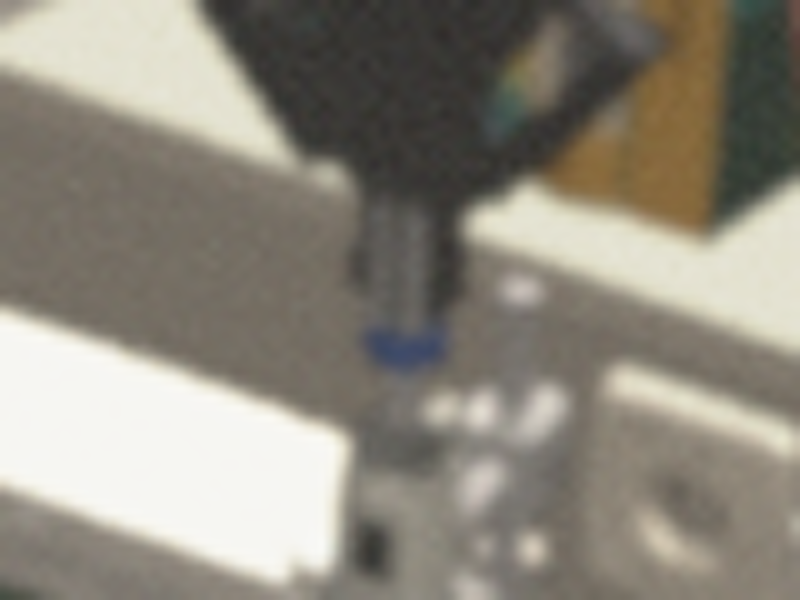

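The fingertips are centred on the button at about (405,330) in the crop, and it is already pressed several mm. Continuing down.

```bash
python3 -m jog '[{"grip":1,"x":0,"y":0,"z":1,"rx":0,"ry":0,"rz":0},{"grip":1,"x":0,"y":0,"z":1,"rx":0,"ry":0,"rz":0},{"grip":1,"x":0,"y":0,"z":0,"rx":0,"ry":0,"rz":0}]' 40 | grep -E "eef|force"
```

```text
eef_pos: [0.6071, -0.0731, 0.4679]
contact_force: [-0.4, 0.5, 4.5]
```

```bash
python3 -m jog '[{"grip":1,"x":0,"y":0,"z":1,"rx":0,"ry":0,"rz":0},{"grip":1,"x":0,"y":0,"z":1,"rx":0,"ry":0,"rz":0},{"grip":1,"x":0,"y":0,"z":0,"rx":0,"ry":0,"rz":0}]' 40 | grep -E "eef|force"
```

```text
eef_pos: [0.607, -0.0731, 0.467]
contact_force: [-2.0, 1.0, 8.4]
```

```bash
python3 -m jog '[{"grip":1,"x":0,"y":0,"z":1,"rx":0,"ry":0,"rz":0},{"grip":1,"x":0,"y":0,"z":0,"rx":0,"ry":0,"rz":0},{"grip":1,"x":0,"y":0,"z":0,"rx":0,"ry":0,"rz":0}]' 40 | grep -E "eef|force"
```

```text
eef_pos: [0.607, -0.073, 0.4667]
contact_force: [-2.6, 1.8, 8.6]
```

```bash
python3 -m jog '[{"grip":1,"x":0,"y":0,"z":1,"rx":0,"ry":0,"rz":0},{"grip":1,"x":0,"y":0,"z":0,"rx":0,"ry":0,"rz":0},{"grip":1,"x":0,"y":0,"z":0,"rx":0,"ry":0,"rz":0}]' 40 | grep -E "eef|force"
```

```text
eef_pos: [0.607, -0.073, 0.4662]
contact_force: [-2.8, 0.7, 9.9]
```

```bash
python3 -m jog '[{"grip":1,"x":0,"y":0,"z":1,"rx":0,"ry":0,"rz":0},{"grip":1,"x":0,"y":0,"z":1,"rx":0,"ry":0,"rz":0},{"grip":1,"x":0,"y":0,"z":0,"rx":0,"ry":0,"rz":0}]' 40 | grep -E "eef|force"
```

```text
eef_pos: [0.6069, -0.073, 0.4652]
contact_force: [-4.3, 0.0, 13.7]
```

```bash
python3 -m jog '[{"grip":1,"x":0,"y":0,"z":1,"rx":0,"ry":0,"rz":0},{"grip":1,"x":0,"y":0,"z":0.5,"rx":0,"ry":0,"rz":0},{"grip":1,"x":0,"y":0,"z":0,"rx":0,"ry":0,"rz":0}]' 40 | grep -E "eef|force"
```

```text
eef_pos: [0.6069, -0.073, 0.4646]
contact_force: [-4.3, 0.9, 14.9]
```

Run:
```python
from plant import get_state,read_camera
from h import *
F=[get_state()["contact_force"][2]]
d=read_camera("scene");F.append(get_state()["contact_force"][2]);np.savez("scene9.npz",**d)
crop(d,310,150,100,112,5,"pics/scene9.png");print(F,get_state()["eef_pos"])
```

```text
[np.float64(14.89264449944094), np.float64(14.656639033140989)] [ 0.60688682 -0.07300887  0.46456247]
```

View pics/scene9.png

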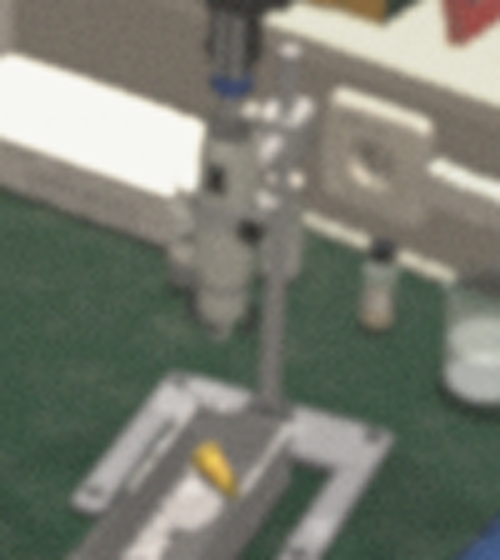

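The tip (yellow, at about (215,470) in the crop) has dropped and lies in the tray, and the nozzle is bare. The force peaked near 15 N. Raising straight up now.

```bash
python3 -m jog '[{"grip":1,"x":0,"y":0,"z":-3,"rx":0,"ry":0,"rz":0},{"grip":1,"x":0,"y":0,"z":-4,"rx":0,"ry":0,"rz":0},{"grip":1,"x":0,"y":0,"z":-5,"rx":0,"ry":0,"rz":0},{"grip":1,"x":0,"y":0,"z":-10,"rx":0,"ry":0,"rz":0},{"grip":1,"x":0,"y":0,"z":-20,"rx":0,"ry":0,"rz":0},{"grip":1,"x":0,"y":0,"z":-25,"rx":0,"ry":0,"rz":0},{"grip":1,"x":0,"y":0,"z":-25,"rx":0,"ry":0,"rz":0},{"grip":1,"x":0,"y":0,"z":0,"rx":0,"ry":0,"rz":0}]' 40
python3 -m jog '[{"grip":1,"x":0,"y":-25,"z":0,"rx":0,"ry":0,"rz":0},{"grip":1,"x":0,"y":-30,"z":0,"rx":0,"ry":0,"rz":0},{"grip":1,"x":0,"y":-30,"z":0,"rx":0,"ry":0,"rz":0},{"grip":1,"x":0,"y":-25,"z":0,"rx":0,"ry":0,"rz":0},{"grip":1,"x":0,"y":0,"z":0,"rx":0,"ry":0,"rz":0},{"grip":1,"x":0,"y":0,"z":0,"rx":0,"ry":0,"rz":0},{"grip":1,"x":0,"y":0,"z":0,"rx":0,"ry":0,"rz":0}]' 40
python3 - <<'E'
from plant import get_state,read_camera
from h import *
S0=load("scene0.npz");T0=load("top0.npz")
for n,r in(("scene",(340,150,372,175)),("top",(330,160,365,185))):
    d=read_camera(n);np.savez(n+"10.npz",**d)
    u0,v0,u1,v1=r;f=d["frame"][v0:v1,u0:u1].astype(int);m=(f[...,2]>f[...,0]+40)&(f[...,2]>f[...,1]+25);ys,xs=np.nonzero(m);print(n,"blue",len(xs),xs.mean()+u0,ys.mean()+v0)
    crop(d,*( (280,140,120,150) if n=="scene" else (220,80,200,150)),4,f"pics/{n}10.png")
E
```

```text
time: 13.6
eef_pos: [0.607, -0.0731, 0.5573]
tcp_rot: [0.627, 0.779, 0.002, 0.004]
contact_force: [0.4, 0.1, 0.9]
opening: 0.002
time: 14.18
eef_pos: [0.4999, -0.0967, 0.5506]
tcp_rot: [0.627, 0.779, 0.0, -0.0]
contact_force: [-0.8, 0.2, -1.0]
opening: 0.003
scene blue 43 356.2093023255814 161.65116279069767
top blue 67 346.910447761194 168.91044776119404
```

View pics/scene10.png

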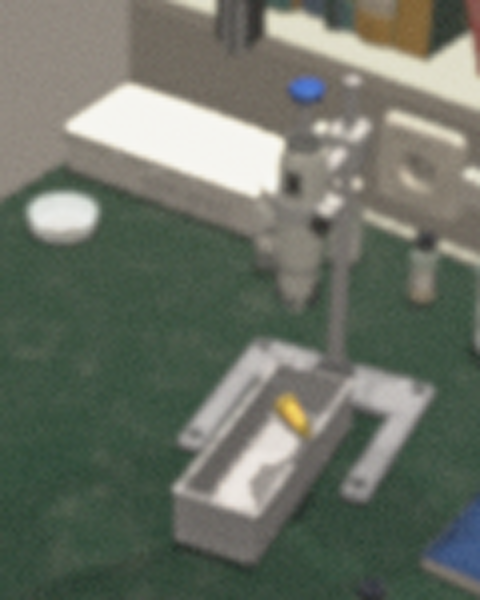

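View pics/top10.png

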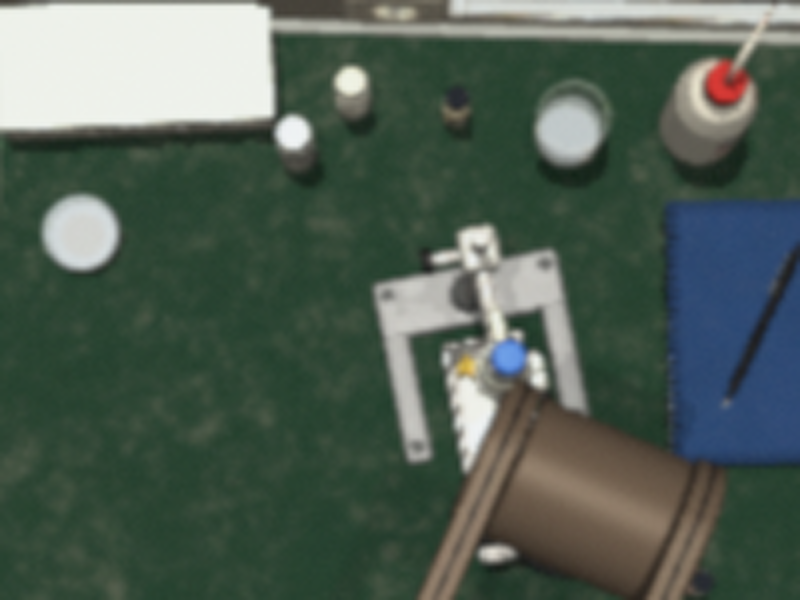

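The button is back at its original pixels, (346.9,168.9) top and (356.2,161.7) scene. The tip lies in the tray and the bystanders stand where they were. The gripper is about 105 mm away in the clear, so I'm handing in.

Run:
```python
from plant import sign_off,get_state
print(get_state()["time"]); print(sign_off())
```

```text
14.2833
the job is handed in; nothing more can be done
None
```

The tip is in the tray and the job is handed in, at about 14.3 s on the robot's clock. I set the tray flat between the stand's legs under the tip. Then I pressed the blue button down through the first stop and into the second spring until the tip dropped, and raised the arm so the button sprang back.

**Tray:** in the pictures its +x end is about 40–45 mm past the pipette's axis (45 mm is ideal) and it is centred within about 1 mm. The scene and top cameras differed by about 4 mm on that end.

**Press:** the highest vertical reading was 14.9 N, well under 25 N. About 4 N of sideways force showed up while the button was pressed. Forces were read at the end of each short move, so I did not see anything between readings.

**Last pictures:** the yellow tip lies in the tray and the nozzle is bare. The button is back at its starting pixels, within about 0.2 px. The dish and the items behind the stand look unmoved. The arm partly hid the front vial, and the front beaker was outside the last crop; the arm's path stayed clear of both, but I did not check them again. The gripper was about 105 mm from the pipette's axis, touching nothing.

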